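Open the child-proof sharps box with its code wheels

TASK

Unlock the child-proof sharps box so that the scissors can be got at: roll its three number wheels until they show 4 - 7 - 2 from left to right, push the orange slide fully to the right, then lift the lid by its bar until it stands well open (60 degrees or more) and leave it standing so. Be gentle: the plastic wheels break if pressed with more than 20 N and the slide with more than 30 N. Leave everything else on the worktop where it is.

Things in the scene. Friction and masses are not known exactly. Their poses are not given: they have to be found in the camera images.
- sharps_box: Child-proof blade box, 200 mm deep (x) x 260 mm wide (y): white, grey trim, clear lid, scissors inside; stands fast on the worktop. Origin: centre of its underside. x points from the lock front to the hinge at the back, y to the left of a person facing the lock front, z up. The front strip of its top is the flat lock deck, z = 100 mm, x = -94 to -44 mm; the lid lies behind it, top at 105 mm.
- wheel_l (a joint): Left number wheel: angle = 0.6283 rad x the digit on top, between the white marks; grows as its top rolls to the box's +x; turns endlessly. No clicks: it stays where it is left and may start between two digits. 1.5 N along the rim turns it: press a fingertip on its top and drag along the box's x (fingertip friction at least 0.5). A press of over 20 N breaks it; the rim is hard (40 N per mm).
- wheel_l_top (a point): Fixed point on top of the left wheel's rim, at x = -70, y = 70, z = 113 mm of the box, axes as the box's. The wheel: black, smooth hard rim, white digits, 40 mm diameter, 13 mm wide, axle along the box's y 20 mm below this point, so it stands 13 mm out of the deck; neighbours are 28 mm apart centre to centre.
- wheel_m (a joint): Middle number wheel: angle = 0.6283 rad x the digit on top, between the white marks; grows as its top rolls to the box's +x; turns endlessly. No clicks: it stays where it is left and may start between two digits. 1.5 N along the rim turns it: press a fingertip on its top and drag along the box's x (fingertip friction at least 0.5). A press of over 20 N breaks it; the rim is hard (40 N per mm).
- wheel_m_top (a point): Fixed point on top of the middle wheel's rim, at x = -70, y = 42, z = 113 mm of the box, axes as the box's. The wheel: black, smooth hard rim, white digits, 40 mm diameter, 13 mm wide, axle along the box's y 20 mm below this point, so it stands 13 mm out of the deck; neighbours are 28 mm apart centre to centre.
- wheel_r (a joint): Right number wheel: angle = 0.6283 rad x the digit on top, between the white marks; grows as its top rolls to the box's +x; turns endlessly. No clicks: it stays where it is left and may start between two digits. 1.5 N along the rim turns it: press a fingertip on its top and drag along the box's x (fingertip friction at least 0.5). A press of over 20 N breaks it; the rim is hard (40 N per mm).
- wheel_r_top (a point): Fixed point on top of the right wheel's rim, at x = -70, y = 14, z = 113 mm of the box, axes as the box's. The wheel: black, smooth hard rim, white digits, 40 mm diameter, 13 mm wide, axle along the box's y 20 mm below this point, so it stands 13 mm out of the deck; neighbours are 28 mm apart centre to centre.
- release (a joint): Travel (m) of the orange release slide towards the box's -y (right, away from the wheels): 0 locked, 0.014 fully open. About 2 N of friction, no spring, stays where left. Blocked after less than 1 mm while a wheel is off its code digit by more than about 0.17 rad; when open it holds the wheels. Forcing it with over 30 N breaks it.
- release_button (a point): Centre of the top of the orange slide, moves with it; locked it is at x = -70, y = -62, z = 118 mm of the box. Foot 20 mm (x) x 22 mm (y), up to 111 mm over the worktop; on it a ridge 18 x 12 mm, up to 117 mm. Between the right wheel's side and the foot lie 58 mm of bare deck.
- lid (a joint): Opening angle of the lid in rad: 0 shut, 1.7 at its stop. Hinge axis along the box's y at x = +95, z = 101 mm of the box. About 0.25 kg on a stiff friction hinge: it stays at whatever angle it is left; 3 to 6 N at the handle lifts it. Bolted shut until the release slide is fully open.
- lid_handle (a point): Middle of the lid's steel bar handle: round bar 10 mm thick, straight part 68 mm along the box's y, 113 mm in front of the hinge axis and 36 mm above it, with 28 mm free under it; moves with the lid, axes as the lid's.
- mug_white: Bystander, to be left alone: white mug with a thin red band, 82 mm wide, 94 mm tall. Origin at its underside.
- salt: Bystander, to be left alone: glass salt shaker with a metal cap, 44 mm wide, 90 mm tall. Origin at its underside.
- pepper: Bystander, to be left alone: dark wooden pepper mill, 58 mm wide, 170 mm tall. Origin at its underside.
- garlic_bulb: Bystander, to be left alone: garlic bulb, 50 mm, lying on the blue board. Origin at its underside.

How it is judged:
By the outcome, as a careful person would: the job done as asked, in the order asked, and still so for the second after the job is handed in, with the robot touching nothing.
It also fails if it takes over 67 s, if anything falls off the work surface, if the arm or the gripper's body presses on something with over 40 N, if the wrist force passes 120 N, or if a joint passes its speed limit or range.

ROBOT

A 7-joint arm with a two-finger parallel gripper is mounted at the origin on a cart in front of the work surface, level with it; the furniture and walls round the work are solid. World frame = base frame: x ahead of the robot, y to its left, z up, the work surface at z = 0. Lengths are in m, angles in degrees, forces in N, time in s.
With the tool pointing down it reaches from about 0.35 to 0.9 m from the base axis. Payload 8.1 kg.
Tool frame: the origin (TCP) lies on the mounting face of the last link; the fingertips stand 178 mm ahead of it and the grasp point (between the pads) lies 159 mm ahead of it; z points along the fingers, y is the line along which they close (so a half turn about z gives the same grasp; the last joint's range is limited). The gripper opens to 92 mm and grips with 3 to 60 N. Pads are 19 mm wide; open, the fingers measure 130 mm over their backs; the gripper's body (75 mm by 190 mm) begins 47 mm behind the grasp point.
Start: joints at [68.663, 24.895, 1.432, 90.138, -0.665, 64.973, -4.303], TCP at [0.167, -0.602, 0.405] pointing down, gripper open.
Joint ranges: [-149.89, 149.89], [-25.12, 119.58], [-72.63, 75.52], [4.76, 147.25], [-75.54, 255.54], [6.69, 114.76], [-157.13, 157.13]. Speed limits (degrees/s): [127.2, 127.2, 172.46, 172.46, 180, 180, 180].

INTERFACE

Orientations are given as a 3x3 rotation matrix whose columns are the frame's x, y, z axes.
In Python, from station import ctrl gives the robot as it stands.
- The arm moves only by the tool apply_moves, never from a script. Its argument "commands" is a list of rows, each an object with "delta_pos": the shift along the tool's x, y, z in m, a list of three; "yaw": the turn about the tool's z in rad. In form: [{"delta_pos": [x, y, z], "yaw": yaw}, ...]. A call has 1 to 12 rows; each row is the pose to reach, as a shift and turn from the pose commanded when the call began, along the tool's axes at that moment; what a row does not reach only later rows make up. A row lasts 1/10 s, in which the tool goes at most 50 mm and 8.59 degrees, less where a joint would pass 70% of its speed; a pose out of reach is approached as far as the arm can. A call with a gripper value outside its range is refused whole. "gripper" is the gripper's target within -1 to 1 (fully open at 1, half-way at 0, shut at -1), set as the call begins (left out, the last holds). The fingers move at their own pace and stop on an object; the grip force is fixed at half the most. Time passes only in rows, so rows that repeat a pose let the fingers close. It gives the time, the measured TCP pose, the force, the opening and the grip force at its end, in the units of the state.
- ctrl.observe(): the state, without advancing time (a new reading comes with each control period).
- ctrl.read_camera(name): name is "side" or "top"; returns a dict with "img" (480x640x3 uint8, blue, green, red), "fx", "fy", "cx", "cy" (pixels), "T" (4x4, takes a point from camera to world coordinates). Camera axes: x right, y down, z forward; pixel columns grow to the right and rows downward; lengths in m; the calibration is good to about 2 mm. A picture is of the moment at which its call begins. There is no depth.
- ctrl.job_done(): hands the job in; it is judged then, once.
The state is a dict: "clock": time; "qpos": joint angles; "qvel": joint speeds; "joint_torque": joint torques, N m; "tool_pos": TCP position; "orientation": TCP orientation; "wrist_force": force on the tool from outside, world axes, zero at the start; "wrist_torque": the same for the moment, N m; "grip_width": opening from 0.0 (shut) to 1.0 (fully open); "finger_force": force on a finger pad.
Only numpy, scipy, OpenCV 4.12 (cv2) and the standard library are available. Lean on these libraries where they do the work, as an engineer would, in place of code of your own. Each camera call takes 0.05 s, during which the arm holds its last target. There are 200 camera calls.

## Working session

There is one attempt and no reset: what is moved stays moved. The work goes in short steps, Python scripts to look and compute and a tool call to move; the robot and the scene stay as the last step left them, time stands still between calls to the robot, and variables do not carry over. Pictures are saved under pics/ and viewed, at most 10 in all, crops included, and the job is handed in when it is done.

Besides the shell and the picture viewer there is one more tool, called after "Emit:" as name(argument=value, ...), one argument or row to a line, values as JSON. apply_moves: Moves the arm, as the interface text tells. Its arguments: {"type":"object","properties":{"commands":{"type":"array","items":{"type":"object","properties":{"delta_pos":{"type":"array","items":{"type":"number"}},"yaw":{"type":"number"}}}},"gripper":{"type":"number"}},"required":["commands"]}

```bash
mkdir -p pics
python3 - <<'E'
from station import ctrl
import cv2,numpy as np
s=ctrl.observe();print(s['clock'],s['tool_pos'],np.round(s['orientation'],3).tolist(),s['wrist_force'],s['grip_width'])
for n in('side','top'):
    c=ctrl.read_camera(n);cv2.imwrite(f'pics/{n}0.png',c['img']);print(n,c['fx'],c['fy'],c['cx'],c['cy'],np.round(c['T'],4).tolist())
E
```

```text
0.0 [ 0.16650479 -0.60216291  0.40392823] [[0.964, 0.266, -0.001], [0.266, -0.964, 0.002], [-0.0, -0.002, -1.0]] [ 0.02720505 -0.47834331 -0.27608848] 1.0017470196413154
side 581.5959587399186 581.5959587399186 316.54667565873206 245.66945648314322 [[0.8877, 0.2473, -0.3884, 1.112], [0.4604, -0.4734, 0.7509, -1.155], [0.0018, -0.8454, -0.5341, 0.8824], [0.0, 0.0, 0.0, 1.0]]
top 597.6727648959088 597.6727648959088 319.35764463635445 245.90904574021133 [[0.0021, -0.9966, 0.0823, 0.4147], [-1.0, -0.0028, -0.0086, -0.0277], [0.0088, -0.0823, -0.9966, 1.3973], [0.0, 0.0, 0.0, 1.0]]
```

View pics/top0.png

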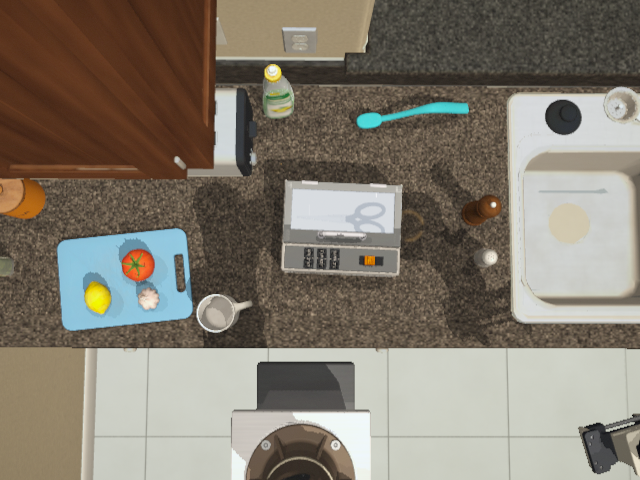

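View pics/side0.png

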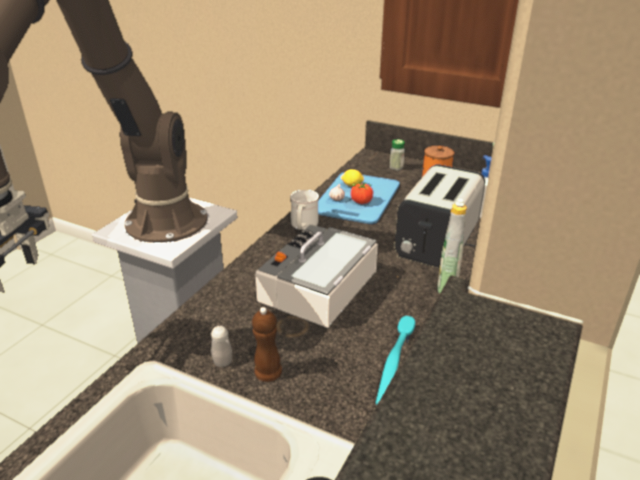

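The top view shows the box at about (342,228): wheels near (308–335,258), orange slide (371,261), handle (343,236). The side view shows the lock from behind. I'll zoom in on both.

Run:
```python
import cv2,numpy as np
t=cv2.imread('pics/top0.png');s=cv2.imread('pics/side0.png')
a=cv2.resize(t[172:282,276:410],None,fx=5.9,fy=5.4,interpolation=cv2.INTER_CUBIC) if 0 else cv2.resize(t[177:282,276:410],None,fx=5,fy=5,interpolation=cv2.INTER_CUBIC)
cv2.imwrite('pics/top0z.png',a)
b=np.vstack([cv2.resize(t[242:276,282:347],None,fx=9,fy=9,interpolation=cv2.INTER_CUBIC),cv2.resize(s[222:254,272:337],None,fx=9,fy=9,interpolation=cv2.INTER_CUBIC)])
cv2.imwrite('pics/wz.png',b[:600])
```

```text
(no output)
```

View pics/top0z.png

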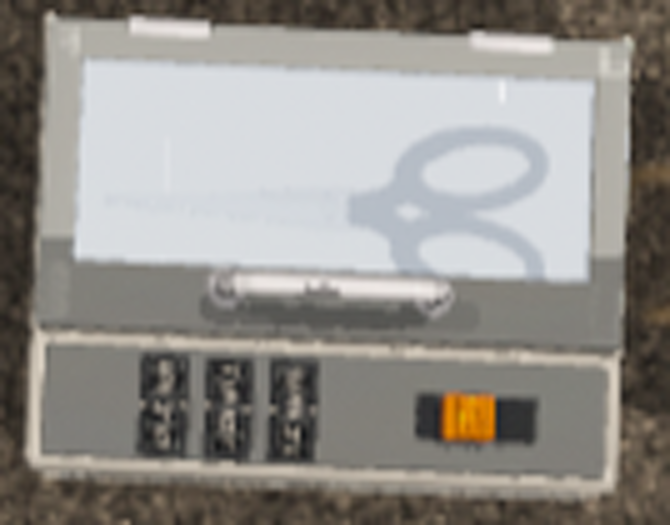

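View pics/wz.png

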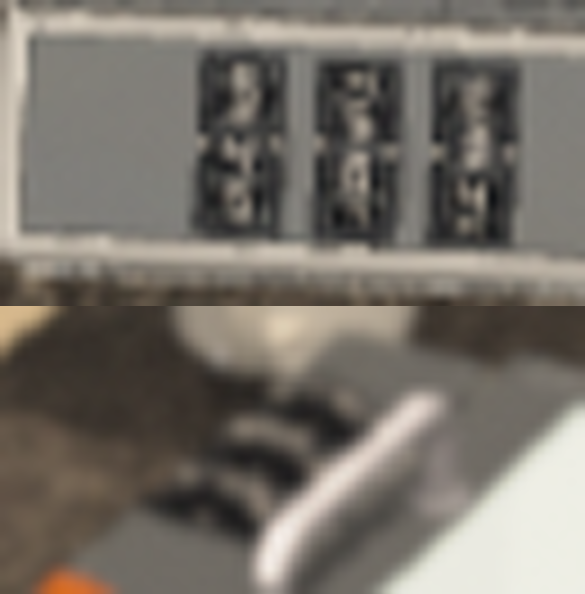

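The zooms show the wheels at top px about (309,258), (321.5,258.5) and (334.5,259), each with a digit near the marks but not yet readable. The orange ridge is at about (369.6,260.3). Next I'll fit the pose, unwrap the wheels, and match them against rendered digits.

```bash
cat > h.py <<'E'
import cv2,numpy as np
from scipy.optimize import least_squares
def proj(c,P):
    T=c['T'];p=(np.atleast_2d(P)-T[:3,3])@T[:3,:3]
    return np.c_[c['fx']*p[:,0]/p[:,2]+c['cx'],c['fy']*p[:,1]/p[:,2]+c['cy']]
def world(b,P):
    x,y,a=b;R=np.array([[np.cos(a),-np.sin(a),0],[np.sin(a),np.cos(a),0],[0,0,1]])
    return np.atleast_2d(P)@R.T+[x,y,0]
def unwrap(c,img,b,wy,ang=np.radians(np.arange(-75,75.1,1)),w=np.linspace(-.0085,.0085,35)):
    # rows: angle from top, first row = back (+x)
    A,W=np.meshgrid(-ang,w,indexing='ij')
    P=np.stack([-.07-.02*np.sin(A)*-1*1, wy-W, .093+.02*np.cos(A)],-1).reshape(-1,3)
    q=proj(c,world(b,P)).astype(np.float32).reshape(A.shape+(2,))
    return cv2.remap(img,q[...,0],q[...,1],cv2.INTER_CUBIC)
E
python3 - <<'E'
from h import *
from station import ctrl
cs=[ctrl.read_camera('top') for _ in range(8)]
c=cs[0];I=np.stack([k['img'].astype(np.float32) for k in cs]);print('noise',I.std(0).mean())
m=I.mean(0);np.save('top0.npy',m)
z=lambda u,v:(276+(u+.5)/5-.5,177+(v+.5)/5-.5)
k=lambda u,v:(282+(u+.5)/9-.5,242+(v+.5)/9-.5)
F=[((-.07,.07,.110),k(243,144)),((-.07,.042,.110),k(358,150)),((-.07,.014,.110),k(475,154)),((-.07,-.062,.117),z(469,417)),
((-.1,.13,.1),z(28,468)),((-.1,-.13,.1),z(612,492)),((-.018,0,.14),z(333,286))]
P=np.array([f[0] for f in F]);Q=np.array([f[1] for f in F])
r=least_squares(lambda b:(proj(c,world(b,P))-Q).ravel(),[.4,-.07,0],loss='soft_l1')
print(r.x,np.degrees(r.x[2]),np.round(r.fun.reshape(-1,2),2).tolist())
np.save('b.npy',r.x)
s=ctrl.read_camera('side');g=[]
S=[((-.07,-.062,.117),None),((-.018,0,.142),None)]
print('side pred',proj(s,world(r.x,[f[0] for f in S])))
for wy in(.07,.042,.014):
    u=unwrap(c,m,r.x,wy);u=cv2.cvtColor(np.clip(u,0,255).astype(np.uint8),cv2.COLOR_BGR2GRAY)
    g.append(cv2.resize(u,(250,550),interpolation=cv2.INTER_CUBIC));
G=np.hstack(g);G=cv2.normalize(G,None,0,255,cv2.NORM_MINMAX)
cv2.imwrite('pics/unw.png',G)
E
```

```text
noise 0.63864976
[ 0.56304468 -0.0877026  -0.03859619] -2.211398761339008 [[-0.27, -0.02], [-0.08, -0.15], [-0.12, -0.06], [0.29, -0.14], [-1.09, 0.28], [1.76, 0.4], [0.05, -0.31]]
side pred [[279.83945496 252.36536308]
 [311.24929117 237.51610283]]
```

View pics/unw.png

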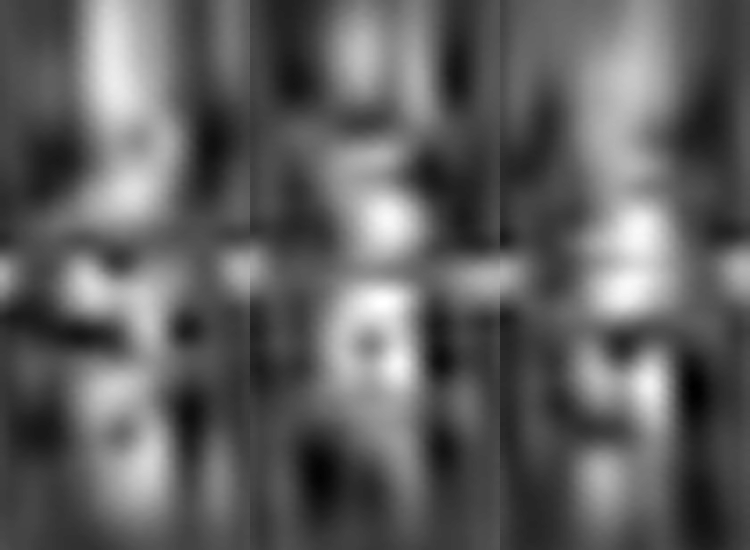

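The unwrapped wheels show digit blobs: left at about y 150/300/430, middle at 190/345, right at 150/265/385. These are too blurred to read by eye, so I'll fit rendered digit strips.

```bash
cat > fit.py <<'E'
from h import *
import itertools
def maps(c,b,wy,n=5):
    """pixels on the wheel -> supersampled (angle toward front, lateral to the right)"""
    q=proj(c,world(b,[[-.07+sx*.019,wy+sy*.0075,.1+k] for sx in(-1,1) for sy in(-1,1) for k in(0,.013)]))
    u0,v0=np.floor(q.min(0)).astype(int);u1,v1=np.ceil(q.max(0)).astype(int)
    o=(np.arange(n)+.5)/n-.5
    U,V,du,dv=np.meshgrid(np.arange(u0,u1+1),np.arange(v0,v1+1),o,o,indexing='ij')
    d=np.stack([(U+du-c['cx'])/c['fx'],(V+dv-c['cy'])/c['fy'],np.ones(U.shape)],-1)@c['T'][:3,:3].T
    x,y,a=b;R=np.array([[np.cos(a),-np.sin(a),0],[np.sin(a),np.cos(a),0],[0,0,1]])
    d=d@R;O=(c['T'][:3,3]-[x,y,0])@R-[-.07,wy,.093]
    A=d[...,0]**2+d[...,2]**2;B=O[0]*d[...,0]+O[2]*d[...,2];D=B*B-A*(O[0]**2+O[2]**2-.0004)
    t=(-B-np.sqrt(np.maximum(D,0)))/A;p=O+t[...,None]*d
    th=np.arctan2(-p[...,0],p[...,2]);w=-p[...,1]
    ok=((D>0)&(abs(th)<np.radians(60))&(abs(w)<.0058)).all((2,3))
    return U[ok][:,0,0],V[ok][:,0,0],th[ok],w[ok]
def glyphs():
    for f in(0,2,3,4,6):
        for th in(1,2,4):
            G=[]
            for d in range(10):
                im=np.zeros((160,160),np.uint8);cv2.putText(im,str(d),(40,120),f,3,255,th*2,cv2.LINE_AA);G.append(im)
            ys=np.where(np.max(G,0).any(1))[0]
            out=[]
            for im in G:
                xs=np.where(im.any(0))[0];cx=(xs[0]+xs[-1])//2;h=ys[-1]-ys[0]+1
                out.append(np.pad(im,((0,0),(80,80)))[ys[0]:ys[-1]+1,80+cx-h//2:80+cx-h//2+h])
            yield f'hershey{f}/{th}',out
    segs=['abcdef','bc','abged','abgcd','fgbc','afgcd','afgedc','abc','abcdefg','abcdfg']
    L=dict(a=((30,5),(70,5)),b=((70,5),(70,50)),c=((70,50),(70,95)),d=((30,95),(70,95)),e=((30,50),(30,95)),f=((30,5),(30,50)),g=((30,50),(70,50)))
    out=[]
    for s in segs:
        im=np.zeros((100,100),np.uint8)
        for k in s:cv2.line(im,*L[k],255,10)
        out.append(im)
    yield '7seg',out
def strip(G,h,asp):
    # 10 px/mm : rows 1257 = circumference, cols 130
    S=np.zeros((1260,160),np.float32)
    for d,g in enumerate(G):
        H=int(h*10);W=int(h*10*asp);r=cv2.resize(g,(W,H),interpolation=cv2.INTER_AREA)
        if W>160:r=r[:,(W-160)//2:(W-160)//2+160];W=160
        rows=(126*d-H//2+np.arange(H))%1260
        S[rows,80-W//2:80-W//2+W]=np.maximum(S[rows,80-W//2:80-W//2+W],r)
    return S
def fit(c,img,b,wys=(.07,.042,.014)):
    g=cv2.cvtColor(img.astype(np.float32),cv2.COLOR_BGR2GRAY)
    M=[maps(c,b,wy) for wy in wys];phis=np.radians(np.arange(0,360,2));res=[]
    for (nm,G),h,asp in itertools.product(list(glyphs()),(7,8.5,10,11.5),(.8,1,1.25)):
        S=cv2.GaussianBlur(strip(G,h,asp),(0,0),4);row=[]
        for U,V,th,w in M:
            y=g[V,U];y=y-y.mean()
            ci=np.clip((w*1e4+80).astype(int),0,159);cc=[]
            for p in phis:
                ri=((th+p)/(2*np.pi)*1260).astype(int)%1260
                x=S[ri,ci].mean((1,2));x=x-x.mean();cc.append(x@y/np.sqrt((x@x)*(y@y)+1e-9))
            row.append(cc)
        row=np.array(row);res.append((row.max(1).mean(),nm,h,asp,row))
    res.sort(key=lambda r:-r[0]);return res
if __name__=='__main__':
    from station import ctrl
    import sys
    c=ctrl.read_camera('top')
    img=np.load('top0.npy')
    for r in fit(c,img,np.load('b.npy'))[:8]:
        s=[]
        for k in r[4]:
            o=np.argsort(-k);best=[]
            for i in o:
                if all(abs((i-j+90)%180-90)>8 for j in best):best.append(i)
                if len(best)==3:break
            s.append([(round(i*2/36,2),round(k[i],2)) for i in best])
        print(round(r[0],3),r[1:4],s)
E
time python3 fit.py
```

```text
0.781 ('7seg', 10, 1) [[(np.float64(3.89), np.float32(0.77)), (np.float64(8.83), np.float32(0.71)), (np.float64(4.61), np.float32(0.62))], [(np.float64(5.56), np.float32(0.77)), (np.float64(9.56), np.float32(0.72)), (np.float64(8.56), np.float32(0.7))], [(np.float64(3.17), np.float32(0.8)), (np.float64(0.17), np.float32(0.7)), (np.float64(9.5), np.float32(0.65))]]
0.761 ('7seg', 8.5, 1.25) [[(np.float64(3.83), np.float32(0.74)), (np.float64(8.89), np.float32(0.61)), (np.float64(6.67), np.float32(0.59))], [(np.float64(5.56), np.float32(0.77)), (np.float64(9.56), np.float32(0.71)), (np.float64(8.56), np.float32(0.66))], [(np.float64(3.17), np.float32(0.78)), (np.float64(0.11), np.float32(0.67)), (np.float64(6.0), np.float32(0.65))]]
0.746 ('7seg', 10, 0.8) [[(np.float64(3.89), np.float32(0.71)), (np.float64(8.83), np.float32(0.68)), (np.float64(4.61), np.float32(0.63))], [(np.float64(5.56), np.float32(0.75)), (np.float64(8.56), np.float32(0.73)), (np.float64(9.56), np.float32(0.72))], [(np.float64(3.17), np.float32(0.78)), (np.float64(0.17), np.float32(0.76)), (np.float64(9.5), np.floa
[... 1234 characters left out ...]
2(0.63)), (np.float64(8.89), np.float32(0.62))], [(np.float64(5.56), np.float32(0.74)), (np.float64(9.56), np.float32(0.72)), (np.float64(4.56), np.float32(0.69))], [(np.float64(8.17), np.float32(0.72)), (np.float64(9.17), np.float32(0.69)), (np.float64(2.11), np.float32(0.68))]]
0.712 ('hershey2/4', 10, 0.8) [[(np.float64(3.83), np.float32(0.68)), (np.float64(4.61), np.float32(0.64)), (np.float64(1.56), np.float32(0.62))], [(np.float64(5.56), np.float32(0.74)), (np.float64(9.56), np.float32(0.73)), (np.float64(8.56), np.float32(0.68))], [(np.float64(8.17), np.float32(0.71)), (np.float64(9.17), np.float32(0.69)), (np.float64(3.17), np.float32(0.69))]]
real	0m8.612s
user	0m6.151s
sys	0m0.163s
```

The seven-segment font fits clearly best: left ≈ 3.85, middle ≈ 5.56, right ≈ 3.17. Next I'll write a motion helper and approach the middle wheel with the gripper shut.

```bash
cat > mv.py <<'E'
from h import *
from station import ctrl
import sys
# usage: mv.py x y z  (box mm, for the fingertip centre) -> delta in tool axes, yaw to align tool y with box x
b=np.load('b.npy');s=ctrl.observe();R=np.array(s['orientation']);p=np.array(s['tool_pos'])
B=np.array([[np.cos(b[2]),-np.sin(b[2]),0],[np.sin(b[2]),np.cos(b[2]),0],[0,0,1]])
tip=p+R[:,2]*.178;print('clock',round(s['clock'],2),'tip in box mm',np.round(1e3*((tip-[b[0],b[1],0])@B),1),'F(box)',np.round(np.array(s['wrist_force'])@B,1),'grip',s['grip_width'])
y=np.arctan2(R[1,1],R[0,1])-b[2];print('yaw needed',round((y+np.pi)%(2*np.pi)-np.pi,4))
if len(sys.argv)>3:
    t=world(b,np.array(sys.argv[1:4],float)*1e-3)[0]
    # tip after the tool is exactly vertical
    print('delta',np.round(R.T@(t+[0,0,.178]-p),4))
E
python3 mv.py -79 42 140
```

```text
clock 0.6 tip in box mm [-376.3 -529.6  226.8] F(box) [ 0.  -0.1  0. ] grip 1.0007529331623546
yaw needed -1.2625
delta [ 0.4568 -0.4545  0.0867]
```

Emit:
apply_moves(
  commands=[
    {"delta_pos": [0.04, -0.04, -0.02], "yaw": -0.1},
    {"delta_pos": [0.08, -0.08, -0.02], "yaw": -0.21},
    {"delta_pos": [0.12, -0.12, -0.02], "yaw": -0.32},
    {"delta_pos": [0.16, -0.16, -0.02], "yaw": -0.43},
    {"delta_pos": [0.2, -0.2, -0.02], "yaw": -0.54},
    {"delta_pos": [0.24, -0.24, -0.02], "yaw": -0.65},
    {"delta_pos": [0.28, -0.28, -0.02], "yaw": -0.76},
    {"delta_pos": [0.32, -0.32, -0.02], "yaw": -0.87},
    {"delta_pos": [0.36, -0.36, -0.02], "yaw": -0.98},
    {"delta_pos": [0.4, -0.4, -0.02], "yaw": -1.1},
    {"delta_pos": [0.43, -0.43, -0.02], "yaw": -1.2},
    {"delta_pos": [0.457, -0.4545, 0.0], "yaw": -1.2625},
  ],
  gripper=-1,
)

```text
clock: 1.8
tool_pos: [0.4622, -0.0823, 0.416]
orientation: [[0.035, 0.999, 0.003], [0.999, -0.035, -0.001], [-0.001, 0.003, -1.0]]
wrist_force: [1.8, -0.6, -0.3]
grip_width: 0.023
finger_force: 0.0
```

```bash
python3 mv.py -79 42 130
```

```text
clock 1.8 tip in box mm [-100.4    1.3  238. ] F(box) [ 1.8 -0.5 -0.3] grip 0.023270417518496636
yaw needed 0.0036
delta [0.0405 0.0217 0.108 ]
```

Emit:
apply_moves(
  commands=[
    {"delta_pos": [0, 0, 0], "yaw": 0},
    {"delta_pos": [0, 0, 0], "yaw": 0},
    {"delta_pos": [0, 0, 0], "yaw": 0},
    {"delta_pos": [0, 0, 0], "yaw": 0},
  ],
)

```text
clock: 2.2
tool_pos: [0.4608, -0.0856, 0.4148]
orientation: [[0.041, 0.999, -0.0], [0.999, -0.041, -0.001], [-0.001, 0.0, -1.0]]
wrist_force: [0.5, 0.3, 1.1]
grip_width: 0.004
finger_force: 0.0
```

```bash
python3 mv.py -79 42 118
```

```text
clock 2.2 tip in box mm [-102.2   -2.   236.8] F(box) [0.5 0.3 1.1] grip 0.004386527624023661
yaw needed -0.0027
delta [0.044  0.0231 0.1188]
```

Emit:
apply_moves(
  commands=[
    {"delta_pos": [0.02, 0.012, 0.03], "yaw": 0},
    {"delta_pos": [0.044, 0.023, 0.06], "yaw": 0},
    {"delta_pos": [0.044, 0.023, 0.09], "yaw": 0},
    {"delta_pos": [0.044, 0.023, 0.11], "yaw": 0},
    {"delta_pos": [0.044, 0.023, 0.119], "yaw": 0},
    {"delta_pos": [0.044, 0.023, 0.119], "yaw": 0},
    {"delta_pos": [0.044, 0.023, 0.119], "yaw": 0},
    {"delta_pos": [0.044, 0.023, 0.119], "yaw": 0},
  ],
)

```text
clock: 3.0
tool_pos: [0.4864, -0.0415, 0.2969]
orientation: [[0.039, 0.999, 0.002], [0.999, -0.039, -0.0], [-0.0, 0.002, -1.0]]
wrist_force: [-0.3, -0.4, -0.2]
grip_width: 0.007
finger_force: 0.0
```

```bash
python3 mv.py -79 42 113
python3 - <<'E'
from h import *
from station import ctrl
b=np.load('b.npy')
t=ctrl.read_camera('top');s=ctrl.read_camera('side')
print(proj(s,world(b,[-.079,.042,.118])))
A=cv2.resize(t['img'][225:290,270:360],None,fx=6,fy=6,interpolation=cv2.INTER_CUBIC)
q=proj(s,world(b,[-.07,.042,.113]))[0].astype(int);print(q)
C=cv2.resize(s['img'][q[1]-32:q[1]+33,q[0]-45:q[0]+45],(540,390),interpolation=cv2.INTER_CUBIC)
cv2.imwrite('pics/near.png',np.vstack([A,C])[190:])
E
```

```text
clock 3.0 tip in box mm [-78.   43.1 118.9] F(box) [-0.3 -0.4 -0.2] grip 0.0072007459538553165
yaw needed -0.0008
delta [-0.0012 -0.0006  0.0059]
[[298.857263   231.88452147]]
[301 234]
```

View pics/near.png

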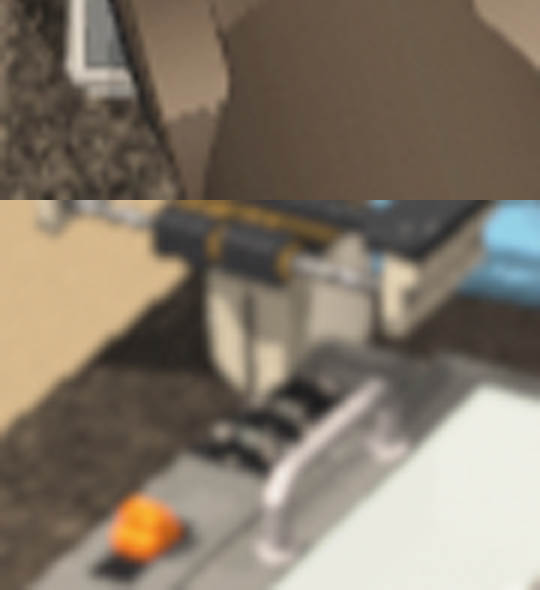

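The side crop shows the closed fingertips at about (240,390), just above the middle wheel as planned. The arm hides the wheels from the top camera. I'll descend gently.

Emit:
apply_moves(
  commands=[
    {"delta_pos": [-0.001, 0.003, 0.002], "yaw": 0},
    {"delta_pos": [-0.001, 0.003, 0.004], "yaw": 0},
    {"delta_pos": [-0.001, 0.003, 0.0045], "yaw": 0},
    {"delta_pos": [-0.001, 0.003, 0.0045], "yaw": 0},
    {"delta_pos": [-0.001, 0.003, 0.0045], "yaw": 0},
  ],
)

```text
clock: 3.6
tool_pos: [0.4889, -0.0423, 0.2911]
orientation: [[0.039, 0.999, -0.0], [0.999, -0.039, 0.0], [0.0, -0.0, -1.0]]
wrist_force: [-0.6, 0.4, 0.3]
grip_width: 0.002
finger_force: 0.0
```

```bash
python3 mv.py -76 42 113
```

```text
clock 3.6 tip in box mm [-75.9  42.5 113.1] F(box) [-0.6  0.3  0.3] grip 0.0017956449689696917
yaw needed 0.0001
delta [-0.0005 -0.0001  0.0001]
```

Emit:
apply_moves(
  commands=[
    {"delta_pos": [0, 0, 0.0004], "yaw": 0},
    {"delta_pos": [0, 0, 0.0004], "yaw": 0},
  ],
)

```text
clock: 3.8
tool_pos: [0.4889, -0.0423, 0.2909]
orientation: [[0.038, 0.999, 0.0], [0.999, -0.038, -0.0], [-0.0, 0.0, -1.0]]
wrist_force: [-0.3, 0.5, 2.0]
grip_width: 0.006
finger_force: 0.9
```

Emit:
apply_moves(
  commands=[
    {"delta_pos": [0, 0, 0.0004], "yaw": 0},
    {"delta_pos": [0, 0, 0.0004], "yaw": 0},
  ],
)

```text
clock: 4.0
tool_pos: [0.4889, -0.0423, 0.2906]
orientation: [[0.039, 0.999, 0.0], [0.999, -0.039, -0.0], [-0.0, 0.0, -1.0]]
wrist_force: [-1.7, -0.4, 5.4]
grip_width: 0.003
finger_force: 2.8
```

Emit:
apply_moves(
  commands=[
    {"delta_pos": [0, 0, 0.0004], "yaw": 0},
    {"delta_pos": [0, 0, 0.0004], "yaw": 0},
  ],
)

```text
clock: 4.2
tool_pos: [0.4889, -0.0422, 0.2905]
orientation: [[0.039, 0.999, 0.0], [0.999, -0.039, -0.0], [-0.0, 0.0, -1.0]]
wrist_force: [-2.5, -0.3, 9.6]
grip_width: 0.004
finger_force: 4.6
```

Emit:
apply_moves(
  commands=[
    {"delta_pos": [0, 0.001, 0], "yaw": 0},
    {"delta_pos": [0, 0.002, 0], "yaw": 0},
    {"delta_pos": [0, 0.003, 0], "yaw": 0},
    {"delta_pos": [0, 0.004, 0], "yaw": 0},
    {"delta_pos": [0, 0.005, 0], "yaw": 0},
    {"delta_pos": [0, 0.005, 0], "yaw": 0},
  ],
)

```text
clock: 4.8
tool_pos: [0.4946, -0.0424, 0.2911]
orientation: [[0.039, 0.999, 0.002], [0.999, -0.039, -0.0], [-0.0, 0.002, -1.0]]
wrist_force: [-0.9, 0.3, 12.0]
grip_width: 0.005
finger_force: 5.8
```

Emit:
apply_moves(
  commands=[
    {"delta_pos": [0, 0.001, 0], "yaw": 0},
    {"delta_pos": [0, 0.002, 0], "yaw": 0},
    {"delta_pos": [0, 0.003, 0], "yaw": 0},
    {"delta_pos": [0, 0.004, 0], "yaw": 0},
    {"delta_pos": [0, 0.005, 0], "yaw": 0},
    {"delta_pos": [0, 0.005, 0], "yaw": 0},
  ],
)

```text
clock: 5.4
tool_pos: [0.4997, -0.0427, 0.2909]
orientation: [[0.039, 0.999, 0.002], [0.999, -0.039, -0.0], [-0.0, 0.002, -1.0]]
wrist_force: [-0.5, -0.8, 9.1]
grip_width: 0.006
finger_force: 4.9
```

Emit:
apply_moves(
  commands=[
    {"delta_pos": [0, 0, -0.003], "yaw": 0},
    {"delta_pos": [0, 0, -0.006], "yaw": 0},
    {"delta_pos": [0, -0.004, -0.006], "yaw": 0},
    {"delta_pos": [0, -0.008, -0.006], "yaw": 0},
    {"delta_pos": [0, -0.009, -0.005], "yaw": 0},
    {"delta_pos": [0, -0.009, -0.003], "yaw": 0},
    {"delta_pos": [0, -0.009, -0.001], "yaw": 0},
    {"delta_pos": [0, -0.009, -0.001], "yaw": 0},
    {"delta_pos": [0, -0.009, -0.0005], "yaw": 0},
    {"delta_pos": [0, -0.009, -0.0002], "yaw": 0},
    {"delta_pos": [0, -0.009, -0.0002], "yaw": 0},
  ],
)

```text
clock: 6.5
tool_pos: [0.49, -0.0423, 0.2907]
orientation: [[0.039, 0.999, 0.0], [0.999, -0.039, -0.0], [-0.0, 0.0, -1.0]]
wrist_force: [-3.1, -0.2, 10.6]
grip_width: 0.008
finger_force: 5.4
```

Emit:
apply_moves(
  commands=[
    {"delta_pos": [0, 0, 0.0002], "yaw": 0},
    {"delta_pos": [0, 0, 0.0002], "yaw": 0},
  ],
)

```text
clock: 6.7
tool_pos: [0.49, -0.0423, 0.2906]
orientation: [[0.039, 0.999, 0.0], [0.999, -0.039, -0.001], [-0.001, 0.0, -1.0]]
wrist_force: [-4.5, 0.4, 12.4]
grip_width: 0.004
finger_force: 6.3
```

Emit:
apply_moves(
  commands=[
    {"delta_pos": [0, 0.001, 0], "yaw": 0},
    {"delta_pos": [0, 0.002, 0], "yaw": 0},
    {"delta_pos": [0, 0.003, 0], "yaw": 0},
    {"delta_pos": [0, 0.004, 0], "yaw": 0},
    {"delta_pos": [0, 0.005, 0], "yaw": 0},
    {"delta_pos": [0, 0.006, 0], "yaw": 0},
    {"delta_pos": [0, 0.007, 0], "yaw": 0},
    {"delta_pos": [0, 0.007, 0], "yaw": 0},
  ],
)

```text
clock: 7.5
tool_pos: [0.4978, -0.0427, 0.291]
orientation: [[0.039, 0.999, 0.003], [0.999, -0.039, -0.0], [-0.0, 0.003, -1.0]]
wrist_force: [-0.7, -0.3, 13.2]
grip_width: 0.009
finger_force: 6.1
```

```bash
python3 mv.py -64 14 119
```

```text
clock 7.5 tip in box mm [-66.4  42.4 113. ] F(box) [-0.7 -0.4 13.2] grip 0.009226533753198731
yaw needed -0.0001
delta [-0.0285  0.0029 -0.006 ]
```

Emit:
apply_moves(
  commands=[
    {"delta_pos": [0, 0, -0.004], "yaw": 0},
    {"delta_pos": [0, 0, -0.007], "yaw": 0},
    {"delta_pos": [-0.01, 0.003, -0.007], "yaw": 0},
    {"delta_pos": [-0.02, 0.003, -0.007], "yaw": 0},
    {"delta_pos": [-0.0285, 0.003, -0.007], "yaw": 0},
    {"delta_pos": [-0.0285, 0.003, -0.005], "yaw": 0},
    {"delta_pos": [-0.0285, 0.003, -0.003], "yaw": 0},
    {"delta_pos": [-0.0285, 0.003, -0.0015], "yaw": 0},
    {"delta_pos": [-0.0285, 0.003, -0.0008], "yaw": 0},
    {"delta_pos": [-0.0285, 0.003, -0.0006], "yaw": 0},
    {"delta_pos": [-0.0285, 0.003, -0.0006], "yaw": 0},
  ],
)

```text
clock: 8.6
tool_pos: [0.4991, -0.0709, 0.2911]
orientation: [[0.038, 0.999, 0.001], [0.999, -0.038, -0.0], [-0.0, 0.001, -1.0]]
wrist_force: [-0.2, -0.6, 6.8]
grip_width: 0.004
finger_force: 2.9
```

```bash
python3 mv.py -64 14 113
```

```text
clock 8.6 tip in box mm [-64.4  14.2 113.1] F(box) [-0.1 -0.6  6.8] grip 0.0035243777754545144
yaw needed 0.0007
delta [-0.0003  0.0006  0.0001]
```

Emit:
apply_moves(
  commands=[
    {"delta_pos": [0, 0, 0.0002], "yaw": 0},
    {"delta_pos": [0, -0.0015, 0.0002], "yaw": 0},
    {"delta_pos": [0, -0.003, 0.0002], "yaw": 0},
    {"delta_pos": [0, -0.0045, 0.0002], "yaw": 0},
    {"delta_pos": [0, -0.006, 0.0002], "yaw": 0},
    {"delta_pos": [0, -0.0075, 0.0002], "yaw": 0},
    {"delta_pos": [0, -0.0075, 0.0002], "yaw": 0},
  ],
)

```text
clock: 9.3
tool_pos: [0.492, -0.0706, 0.2912]
orientation: [[0.038, 0.999, 0.003], [0.999, -0.038, -0.0], [-0.0, 0.003, -1.0]]
wrist_force: [-0.3, -1.0, 5.5]
grip_width: 0.007
finger_force: 3.1
```

Emit:
apply_moves(
  commands=[
    {"delta_pos": [0, -0.0015, 0], "yaw": 0},
    {"delta_pos": [0, -0.003, 0], "yaw": 0},
    {"delta_pos": [0, -0.0045, 0], "yaw": 0},
    {"delta_pos": [0, -0.006, 0], "yaw": 0},
    {"delta_pos": [0, -0.007, 0], "yaw": 0},
    {"delta_pos": [0, -0.007, 0], "yaw": 0},
  ],
)

```text
clock: 9.9
tool_pos: [0.4838, -0.0706, 0.29]
orientation: [[0.038, 0.999, -0.001], [0.999, -0.038, 0.0], [0.0, -0.001, -1.0]]
wrist_force: [0.1, -0.4, -0.2]
grip_width: 0.002
finger_force: 0.0
```

```bash
python3 mv.py -79 14 113
```

```text
clock 9.9 tip in box mm [-80.1  14.1 112. ] F(box) [ 0.2 -0.3 -0.2] grip 0.002344088104049232
yaw needed 0.0003
delta [-0.0001  0.0009 -0.001 ]
```

Emit:
apply_moves(
  commands=[
    {"delta_pos": [0, 0, -0.04], "yaw": 0},
    {"delta_pos": [0, 0, -0.09], "yaw": 0},
    {"delta_pos": [-0.03, 0, -0.14], "yaw": 0},
    {"delta_pos": [-0.08, -0.02, -0.15], "yaw": 0},
    {"delta_pos": [-0.13, -0.04, -0.15], "yaw": 0},
    {"delta_pos": [-0.18, -0.06, -0.15], "yaw": 0},
    {"delta_pos": [-0.22, -0.08, -0.15], "yaw": 0},
    {"delta_pos": [-0.26, -0.1, -0.15], "yaw": 0},
  ],
)

```text
clock: 10.7
tool_pos: [0.3764, -0.3219, 0.4403]
orientation: [[0.038, 0.999, -0.0], [0.999, -0.038, 0.0], [0.0, -0.0, -1.0]]
wrist_force: [0.5, -0.9, -0.5]
grip_width: 0.004
finger_force: 0.0
```

```bash
cat > look.py <<'E'
from fit import *
from station import ctrl
import sys
cs=[ctrl.read_camera('top') for _ in range(3)];c=cs[0]
m=np.mean([k['img'].astype(np.float32) for k in cs],0)
b=np.load('b.npy');gl=[g for g in glyphs() if g[0]=='7seg']
import fit as F
F.glyphs=lambda:iter(gl)
for nm,im in(('old',np.load('top0.npy')),('new',m)):
    rs=[r for r in F.fit(c,im,b) if r[2] in(8.5,10)]
    a=np.mean([r[4] for r in rs if (r[2],r[3]) in((10,1),(8.5,1.25),(8.5,1),(10,.8))],0)
    for k in a:
        o=np.argsort(-k);best=[]
        for i in o:
            if all(abs((i-j+90)%180-90)>8 for j in best):best.append(i)
            if len(best)==3:break
        print(nm,[(round(float(i*2/36),2),round(float(k[i]),2)) for i in best])
g=[]
for wy in(.07,.042,.014):
    u=cv2.cvtColor(np.clip(unwrap(c,m,b,wy),0,255).astype(np.uint8),cv2.COLOR_BGR2GRAY);g.append(cv2.resize(u,(200,450),interpolation=cv2.INTER_CUBIC))
cv2.imwrite(sys.argv[1],cv2.normalize(np.hstack(g),None,0,255,cv2.NORM_MINMAX));cv2.imwrite(sys.argv[1].replace('.png','_f.png'),m)
E
python3 look.py pics/u1.png; python3 mv.py
```

```text
old [(3.89, 0.73), (8.83, 0.64), (4.67, 0.6)]
old [(5.56, 0.77), (9.56, 0.72), (8.56, 0.7)]
old [(3.17, 0.78), (0.11, 0.72), (8.0, 0.66)]
new [(3.83, 0.73), (8.83, 0.64), (4.67, 0.63)]
new [(7.06, 0.76), (1.0, 0.67), (9.11, 0.6)]
new [(2.17, 0.68), (8.22, 0.66), (5.5, 0.5)]
clock 10.85 tip in box mm [-178.6 -242.8  261.8] F(box) [ 0.5  1.5 -0.5] grip 0.002683312095287334
yaw needed -0.007[ WARN:0@8.931] global loadsave.cpp:1063 imwrite_ Unsupported depth image for selected encoder is fallbacked to CV_8U.
```

View pics/u1.png

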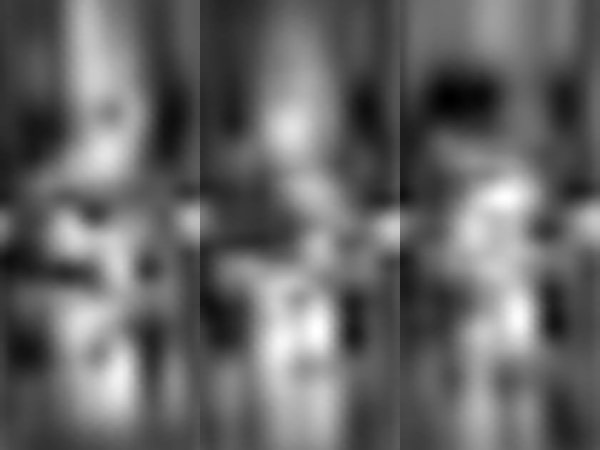

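The middle wheel now reads a clear 7, the left about 3.85 and the right about 2.17, which match the travel I commanded. I'll fine-tune the right wheel by −2.1 mm and the left by +1.9 mm.

```bash
python3 mv.py -69 14 125
```

```text
clock 10.85 tip in box mm [-178.6 -242.8  261.8] F(box) [ 0.5  1.5 -0.5] grip 0.002683312095287334
yaw needed -0.007
delta [0.2576 0.1078 0.1366]
```

Emit:
apply_moves(
  commands=[
    {"delta_pos": [0.04, 0.02, 0], "yaw": 0},
    {"delta_pos": [0.08, 0.04, 0], "yaw": 0},
    {"delta_pos": [0.13, 0.06, 0], "yaw": 0},
    {"delta_pos": [0.17, 0.08, 0], "yaw": 0},
    {"delta_pos": [0.21, 0.095, 0.02], "yaw": 0},
    {"delta_pos": [0.2576, 0.108, 0.06], "yaw": 0},
    {"delta_pos": [0.2576, 0.108, 0.1], "yaw": 0},
    {"delta_pos": [0.2576, 0.108, 0.13], "yaw": 0},
    {"delta_pos": [0.2576, 0.108, 0.136], "yaw": 0},
    {"delta_pos": [0.2576, 0.108, 0.136], "yaw": 0},
    {"delta_pos": [0.2576, 0.108, 0.136], "yaw": 0},
    {"delta_pos": [0.2576, 0.108, 0.136], "yaw": 0},
  ],
)

```text
clock: 12.05
tool_pos: [0.4962, -0.0674, 0.3061]
orientation: [[0.039, 0.999, 0.003], [0.999, -0.039, -0.0], [-0.0, 0.003, -1.0]]
wrist_force: [0.4, -0.6, -0.6]
grip_width: 0.004
finger_force: 0.0
```

```bash
python3 mv.py -69 14 114
```

```text
clock 12.05 tip in box mm [-67.   17.7 128.1] F(box) [ 0.4 -0.6 -0.6] grip 0.004039294170635201
yaw needed -0.0008
delta [-0.0037 -0.0015  0.0141]
```

Emit:
apply_moves(
  commands=[
    {"delta_pos": [-0.0035, -0.002, 0.004], "yaw": 0},
    {"delta_pos": [-0.0035, -0.002, 0.008], "yaw": 0},
    {"delta_pos": [-0.0035, -0.002, 0.011], "yaw": 0},
    {"delta_pos": [-0.0035, -0.002, 0.013], "yaw": 0},
    {"delta_pos": [-0.0035, -0.002, 0.0135], "yaw": 0},
    {"delta_pos": [-0.0035, -0.002, 0.0135], "yaw": 0},
    {"delta_pos": [-0.0035, -0.002, 0.0135], "yaw": 0},
  ],
)

```text
clock: 12.75
tool_pos: [0.4937, -0.0707, 0.2912]
orientation: [[0.039, 0.999, 0.001], [0.999, -0.039, -0.0], [-0.0, 0.001, -1.0]]
wrist_force: [-1.1, -0.6, 4.7]
grip_width: 0.005
finger_force: 2.6
```

```bash
python3 mv.py -69 14 112.6
```

```text
clock 12.75 tip in box mm [-69.9  14.3 113.2] F(box) [-1.  -0.7  4.7] grip 0.0047871687929921854
yaw needed -0.0
delta [-0.0003  0.001   0.0006]
```

Emit:
apply_moves(
  commands=[
    {"delta_pos": [0, 0, 0.0003], "yaw": 0},
    {"delta_pos": [0, 0, 0.0003], "yaw": 0},
    {"delta_pos": [0, -0.0008, 0.0003], "yaw": 0},
    {"delta_pos": [0, -0.0016, 0.0003], "yaw": 0},
    {"delta_pos": [0, -0.0022, 0.0003], "yaw": 0},
    {"delta_pos": [0, -0.0022, 0.0003], "yaw": 0},
  ],
)

```text
clock: 13.35
tool_pos: [0.4919, -0.0706, 0.2912]
orientation: [[0.039, 0.999, 0.002], [0.999, -0.039, -0.0], [-0.0, 0.002, -1.0]]
wrist_force: [1.6, -1.8, 5.7]
grip_width: 0.001
finger_force: 3.0
```

```bash
python3 mv.py -71 70 113
```

```text
clock 13.35 tip in box mm [-71.4  14.3 113.2] F(box) [ 1.7 -1.8  5.7] grip 0.0009174349448657003
yaw needed -0.0001
delta [0.0557 0.0007 0.0002]
```

Emit:
apply_moves(
  commands=[
    {"delta_pos": [0, -0.0006, 0], "yaw": 0},
    {"delta_pos": [0, -0.0006, -0.0], "yaw": 0},
    {"delta_pos": [0, -0.0006, -0.004], "yaw": 0},
    {"delta_pos": [0.01, 0, -0.007], "yaw": 0},
    {"delta_pos": [0.025, 0, -0.007], "yaw": 0},
    {"delta_pos": [0.04, 0, -0.007], "yaw": 0},
    {"delta_pos": [0.0555, 0, -0.007], "yaw": 0},
    {"delta_pos": [0.0555, 0, -0.004], "yaw": 0},
    {"delta_pos": [0.0555, 0, -0.0015], "yaw": 0},
    {"delta_pos": [0.0555, 0, -0.0006], "yaw": 0},
    {"delta_pos": [0.0555, 0, -0.0002], "yaw": 0},
    {"delta_pos": [0.0555, 0, -0.0002], "yaw": 0},
  ],
)

```text
clock: 14.55
tool_pos: [0.4935, -0.0153, 0.2911]
orientation: [[0.039, 0.999, 0.0], [0.999, -0.039, 0.0], [0.0, 0.0, -1.0]]
wrist_force: [-1.3, 2.8, 5.8]
grip_width: 0.001
finger_force: 3.3
```

```bash
python3 mv.py -71 70 113
```

```text
clock 14.55 tip in box mm [-72.3  69.8 113.1] F(box) [-1.4  2.7  5.8] grip 0.000695893467673624
yaw needed -0.0007
delta [0.0003 0.0013 0.0001]
```

Emit:
apply_moves(
  commands=[
    {"delta_pos": [0, 0, 0.0002], "yaw": 0},
    {"delta_pos": [0, 0.0008, 0.0002], "yaw": 0},
    {"delta_pos": [0, 0.0016, 0.0002], "yaw": 0},
    {"delta_pos": [0, 0.0022, 0.0002], "yaw": 0},
    {"delta_pos": [0, 0.0022, 0.0002], "yaw": 0},
  ],
)

```text
clock: 15.05
tool_pos: [0.4959, -0.0154, 0.2911]
orientation: [[0.039, 0.999, 0.001], [0.999, -0.039, 0.0], [0.0, 0.001, -1.0]]
wrist_force: [-0.4, 2.3, 6.9]
grip_width: 0.003
finger_force: 4.0
```

```bash
python3 mv.py -71 -30 125
```

```text
clock 15.05 tip in box mm [-69.7  69.7 113.1] F(box) [-0.5  2.3  6.9] grip 0.0030295474537423432
yaw needed -0.0009
delta [-0.0997 -0.001  -0.0119]
```

Emit:
apply_moves(
  commands=[
    {"delta_pos": [0, 0, -0.01], "yaw": 0},
    {"delta_pos": [0, 0, -0.05], "yaw": 0},
    {"delta_pos": [-0.03, 0, -0.1], "yaw": 0},
    {"delta_pos": [-0.08, 0, -0.14], "yaw": 0},
    {"delta_pos": [-0.13, -0.02, -0.14], "yaw": 0},
    {"delta_pos": [-0.18, -0.04, -0.14], "yaw": 0},
    {"delta_pos": [-0.23, -0.06, -0.14], "yaw": 0},
    {"delta_pos": [-0.28, -0.08, -0.14], "yaw": 0},
    {"delta_pos": [-0.31, -0.1, -0.14], "yaw": 0},
  ],
)

```text
clock: 15.95
tool_pos: [0.3911, -0.308, 0.4311]
orientation: [[0.04, 0.999, 0.001], [0.999, -0.04, -0.001], [-0.0, 0.001, -1.0]]
wrist_force: [1.5, 0.5, -0.3]
grip_width: 0.006
finger_force: 0.0
```

```bash
python3 look.py pics/u2.png 2>/dev/null; python3 mv.py -71 -28 130
```

```text
old [(3.89, 0.73), (8.83, 0.64), (4.67, 0.6)]
old [(5.56, 0.77), (9.56, 0.72), (8.56, 0.7)]
old [(3.17, 0.78), (0.11, 0.72), (8.0, 0.66)]
new [(3.89, 0.63), (5.17, 0.56), (8.11, 0.55)]
new [(7.06, 0.76), (1.0, 0.67), (9.11, 0.6)]
new [(8.17, 0.73), (2.17, 0.68), (5.44, 0.55)]
clock 16.1 tip in box mm [-164.7 -228.3  252.6] F(box) [-0.5  0.9 -0.4] grip 0.005178904034575425
yaw needed -0.0082
delta [0.2011 0.0919 0.1223]
```

The middle reads 7.06 again, but the right wheel is ambiguous between 2.17 and 8.17. I'll refine the digit model on all three images, with shading as a nuisance term.

```bash
cat > fit2.py <<'E'
from fit import *
from scipy.optimize import minimize
segs=['abcdef','bc','abged','abgcd','fgbc','afgcd','afgedc','abc','abcdefg','abcdfg']
def tex(h,w,t):
    S=np.zeros((1260,160),np.float32)
    L=dict(a=((0,0),(1,0)),b=((1,0),(1,1)),c=((1,1),(1,2)),d=((0,2),(1,2)),e=((0,1),(0,2)),f=((0,0),(0,1)),g=((0,1),(1,1)))
    x=lambda i:int(80+(i-.5)*(w-t)*10)
    y=lambda j:int((j-1)*(h-t)*5)
    for d,s in enumerate(segs):
        for k in s:
            (x0,y0),(x1,y1)=L[k];r=t*5
            rows=(126*d+np.arange(int(y(y0)-r),int(y(y1)+r)))%1260
            S[rows,int(x(x0)-r):int(x(x1)+r)]=255
    return S
def prep(c,b,img,wy):
    g=cv2.cvtColor(img.astype(np.float32),cv2.COLOR_BGR2GRAY);U,V,th,w=maps(c,b,wy)
    a=th.mean((1,2));l=w.mean((1,2))*200;N=np.c_[np.ones_like(a),a,a*a,l,l*l]
    Q,_=np.linalg.qr(N);y=g[V,U];y=y-Q@(Q.T@y);return th,w,y/np.linalg.norm(y),Q
def score(S,pr,phis):
    th,w,y,Q=pr;ci=np.clip((w*1e4+80).astype(int),0,159);o=[]
    for p in phis:
        x=S[((th+p)/(2*np.pi)*1260).astype(int)%1260,ci].mean((1,2));x=x-Q@(Q.T@x);o.append(x@y/np.linalg.norm(x))
    return np.array(o)
phis=np.radians(np.arange(0,360,2))
def run(c,b,imgs,verbose=True):
    PR=[prep(c,b,i,wy) for i in imgs for wy in(.07,.042,.014)]
    best=None
    for h,w,t,s in itertools.product((8,9,10),(5,6,7,8),(1,1.5,2),(2,5,8)):
        S=cv2.GaussianBlur(tex(h,w,t),(0,0),s);k=[score(S,p,phis[::2]).max() for p in PR]
        if best is None or np.mean(k)>best[0]:best=(np.mean(k),h,w,t,s)
    if verbose:print(best)
    S=cv2.GaussianBlur(tex(*best[1:4]),(0,0),best[4])
    return S,[score(S,p,phis) for p in PR]
def peaks(k,n=4):
    best=[]
    for i in np.argsort(-k):
        if all(abs((i-j+90)%180-90)>8 for j in best):best.append(i)
        if len(best)==n:break
    return [(round(float(i*2/36),2),round(float(k[i]),2)) for i in best]
if __name__=='__main__':
    from station import ctrl
    c=ctrl.read_camera('top');b=np.load('b.npy')
    imgs=[np.load('top0.npy')]+[cv2.imread(f'pics/u{i}_f.png') for i in(1,2)]
    # pose nudge in x,y for best explanation
    for dx,dy in((0,0),(.0015,0),(-.0015,0),(0,.001),(0,-.001)):
        S,K=run(c,b+[dx,dy,0],imgs,True);print(dx,dy,round(float(np.mean([k.max() for k in K])),3))
        for i,k in enumerate(K):print(i//3,'LMR'[i%3],peaks(k))
E
python3 fit2.py
```

```text
(np.float64(0.6600802066326852), 10, 6, 1.5, 8)
0 0 0.682
0 L [(3.83, 0.71), (0.22, 0.35), (4.61, 0.34), (8.83, 0.34)]
0 M [(5.56, 0.63), (9.56, 0.55), (3.17, 0.37), (8.56, 0.36)]
0 R [(3.17, 0.73), (0.11, 0.49), (8.0, 0.37), (9.5, 0.29)]
1 L [(3.83, 0.71), (4.61, 0.37), (8.83, 0.35), (0.89, 0.32)]
1 M [(7.11, 0.71), (1.11, 0.6), (4.22, 0.44), (2.94, 0.39)]
1 R [(2.17, 0.66), (8.0, 0.47), (0.0, 0.34), (8.5, 0.31)]
2 L [(4.0, 0.67), (5.17, 0.38), (8.17, 0.35), (8.94, 0.28)]
2 M [(7.11, 0.71), (1.11, 0.6), (4.22, 0.44), (2.94, 0.4)]
2 R [(8.17, 0.6), (2.17, 0.6), (5.17, 0.36), (0.17, 0.27)]
(np.float64(0.6580356926620925), 10, 6, 1.5, 8)
0.0015 0 0.676
0 L [(3.72, 0.74), (0.72, 0.34), (0.06, 0.34), (7.72, 0.32)]
0 M [(5.44, 0.61), (9.44, 0.56), (7.44, 0.39), (1.44, 0.36)]
0 R [(3.06, 0.71), (0.0, 0.44), (7.89, 0.39), (9.06, 0.36)]
1 L [(3.72, 0.73), (0.72, 0.35), (4.5, 0.34), (8.67, 0.3)]
1 M [(7.0, 0.71), (0.94, 0.61), (4.06, 0.42), (2.83, 0.38)]
1 R [(2.06, 0.62), (8.11, 0.55), (5.22, 0.36), (6.22, 0.29)]
2 L [(3.94, 0.64), (8.0, 0.36), (5.06, 0.33), (1.56, 0.29)]
2 M [(7.0, 0.71), (
[... 1209 characters left out ...]
, 0.47), (4.22, 0.41), (2.94, 0.21)]
2 R [(2.17, 0.51), (8.17, 0.47), (5.44, 0.28), (6.17, 0.27)]
(np.float64(0.5073670455396887), 10, 5, 1.5, 8)
0 -0.001 0.526
0 L [(3.83, 0.46), (0.89, 0.34), (4.61, 0.31), (8.83, 0.27)]
0 M [(5.56, 0.56), (8.56, 0.4), (9.56, 0.38), (2.22, 0.34)]
0 R [(0.11, 0.55), (3.17, 0.51), (8.0, 0.42), (6.06, 0.36)]
1 L [(3.83, 0.42), (4.61, 0.35), (0.89, 0.33), (8.67, 0.25)]
1 M [(7.06, 0.56), (1.06, 0.45), (2.94, 0.42), (9.11, 0.4)]
1 R [(2.17, 0.53), (8.0, 0.47), (5.33, 0.3), (8.5, 0.26)]
2 L [(3.94, 0.46), (8.83, 0.3), (4.78, 0.28), (1.0, 0.22)]
2 M [(7.06, 0.56), (1.06, 0.46), (2.94, 0.42), (9.11, 0.4)]
2 R [(8.17, 0.62), (2.17, 0.53), (5.17, 0.44), (4.17, 0.33)]
```

The refined fit gives left 4.0, middle 7.1 and right about 2.1, with the right wheel's history 3.17→2.17 unambiguous. All are within tolerance, so I'll try the slide gently.

Emit:
apply_moves(
  commands=[
    {"delta_pos": [0.04, 0.02, 0], "yaw": 0},
    {"delta_pos": [0.08, 0.04, 0], "yaw": 0},
    {"delta_pos": [0.12, 0.06, 0], "yaw": 0},
    {"delta_pos": [0.16, 0.075, 0], "yaw": 0},
    {"delta_pos": [0.2, 0.092, 0.02], "yaw": 0},
    {"delta_pos": [0.2, 0.092, 0.06], "yaw": 0},
    {"delta_pos": [0.2, 0.092, 0.1], "yaw": 0},
    {"delta_pos": [0.2, 0.092, 0.12], "yaw": 0},
    {"delta_pos": [0.2, 0.092, 0.12], "yaw": 0},
    {"delta_pos": [0.2, 0.092, 0.12], "yaw": 0},
    {"delta_pos": [0.2, 0.092, 0.12], "yaw": 0},
  ],
)

```text
clock: 17.25
tool_pos: [0.493, -0.109, 0.3121]
orientation: [[0.038, 0.999, 0.002], [0.999, -0.038, -0.0], [-0.0, 0.002, -1.0]]
wrist_force: [0.5, -0.9, 1.0]
grip_width: 0.006
finger_force: 0.0
```

```bash
python3 mv.py -71 -30 106
```

```text
clock 17.25 tip in box mm [-68.7 -24.  134.1] F(box) [ 0.6 -0.9  1. ] grip 0.005548533888074286
yaw needed 0.0006
delta [-0.0061 -0.0019  0.0281]
```

Emit:
apply_moves(
  commands=[
    {"delta_pos": [-0.006, -0.002, 0.01], "yaw": 0},
    {"delta_pos": [-0.006, -0.002, 0.02], "yaw": 0},
    {"delta_pos": [-0.006, -0.002, 0.027], "yaw": 0},
    {"delta_pos": [-0.006, -0.002, 0.028], "yaw": 0},
    {"delta_pos": [-0.008, -0.002, 0.028], "yaw": 0},
    {"delta_pos": [-0.01, -0.002, 0.028], "yaw": 0},
    {"delta_pos": [-0.012, -0.002, 0.028], "yaw": 0},
    {"delta_pos": [-0.014, -0.002, 0.028], "yaw": 0},
    {"delta_pos": [-0.016, -0.002, 0.028], "yaw": 0},
    {"delta_pos": [-0.016, -0.002, 0.028], "yaw": 0},
  ],
)

```text
clock: 18.25
tool_pos: [0.4896, -0.1257, 0.2826]
orientation: [[0.039, 0.999, 0.0], [0.999, -0.039, -0.0], [-0.0, 0.0, -1.0]]
wrist_force: [0.5, -0.6, -0.1]
grip_width: 0.003
finger_force: 0.0
```

```bash
python3 mv.py -71 -42 106
```

```text
clock 18.25 tip in box mm [-71.9 -40.9 104.6] F(box) [ 0.5 -0.5 -0.1] grip 0.0029555234216865124
yaw needed -0.0005
delta [-0.0012  0.0009 -0.0014]
```

Almost touching. Pushing in 1 mm steps.

Emit:
apply_moves(
  commands=[
    {"delta_pos": [-0.001, 0.001, -0.001], "yaw": 0},
    {"delta_pos": [-0.002, 0.001, -0.001], "yaw": 0},
    {"delta_pos": [-0.003, 0.001, -0.001], "yaw": 0},
    {"delta_pos": [-0.003, 0.001, -0.001], "yaw": 0},
  ],
)

```text
clock: 18.65
tool_pos: [0.4907, -0.1283, 0.2836]
orientation: [[0.038, 0.999, 0.0], [0.999, -0.038, 0.0], [0.0, 0.0, -1.0]]
wrist_force: [0.6, 0.2, 0.8]
grip_width: 0.003
finger_force: 0.5
```

Emit:
apply_moves(
  commands=[
    {"delta_pos": [-0.0005, 0, 0], "yaw": 0},
    {"delta_pos": [-0.001, 0, 0], "yaw": 0},
    {"delta_pos": [-0.001, 0, 0], "yaw": 0},
  ],
)

```text
clock: 18.95
tool_pos: [0.4906, -0.1294, 0.2836]
orientation: [[0.038, 0.999, 0.0], [0.999, -0.038, -0.0], [0.0, 0.0, -1.0]]
wrist_force: [2.1, 1.2, 0.8]
grip_width: 0.003
finger_force: 0.7
```

Emit:
apply_moves(
  commands=[
    {"delta_pos": [-0.0005, 0, 0], "yaw": 0},
    {"delta_pos": [-0.001, 0, 0], "yaw": 0},
    {"delta_pos": [-0.0015, 0, 0], "yaw": 0},
    {"delta_pos": [-0.0015, 0, 0], "yaw": 0},
  ],
)

```text
clock: 19.35
tool_pos: [0.4905, -0.131, 0.2835]
orientation: [[0.039, 0.999, 0.0], [0.999, -0.039, -0.0], [-0.0, 0.0, -1.0]]
wrist_force: [0.9, 2.0, 0.4]
grip_width: 0.006
finger_force: 0.5
```

Emit:
apply_moves(
  commands=[
    {"delta_pos": [-0.0005, 0, 0], "yaw": 0},
    {"delta_pos": [-0.001, 0, 0], "yaw": 0},
    {"delta_pos": [-0.0015, 0, 0], "yaw": 0},
    {"delta_pos": [-0.0015, 0, 0], "yaw": 0},
  ],
)

```text
clock: 19.75
tool_pos: [0.4904, -0.1325, 0.2835]
orientation: [[0.039, 0.999, -0.0], [0.999, -0.039, -0.0], [-0.0, -0.0, -1.0]]
wrist_force: [0.9, 1.8, 0.1]
grip_width: 0.001
finger_force: 0.5
```

The slide is moving at about 2 N, so the code is right. I'll carry on to the stop.

Emit:
apply_moves(
  commands=[
    {"delta_pos": [-0.001, 0, 0], "yaw": 0},
    {"delta_pos": [-0.002, 0, 0], "yaw": 0},
    {"delta_pos": [-0.003, 0, 0], "yaw": 0},
    {"delta_pos": [-0.004, 0, 0], "yaw": 0},
    {"delta_pos": [-0.005, 0, 0], "yaw": 0},
    {"delta_pos": [-0.005, 0, 0], "yaw": 0},
  ],
)

```text
clock: 20.35
tool_pos: [0.4901, -0.1376, 0.2835]
orientation: [[0.039, 0.999, -0.0], [0.999, -0.039, -0.0], [-0.0, -0.0, -1.0]]
wrist_force: [0.4, 1.6, -0.9]
grip_width: 0.005
finger_force: 0.3
```

Emit:
apply_moves(
  commands=[
    {"delta_pos": [-0.0007, 0, 0], "yaw": 0},
    {"delta_pos": [-0.0014, 0, 0], "yaw": 0},
    {"delta_pos": [-0.002, 0, 0], "yaw": 0},
    {"delta_pos": [-0.002, 0, 0], "yaw": 0},
  ],
)

```text
clock: 20.75
tool_pos: [0.49, -0.1395, 0.2835]
orientation: [[0.039, 0.999, -0.0], [0.999, -0.039, -0.0], [-0.0, -0.0, -1.0]]
wrist_force: [0.7, 1.5, -0.2]
grip_width: 0.007
finger_force: 0.5
```

```bash
python3 mv.py -71 -56 106
```

```text
clock 20.75 tip in box mm [-71.  -54.6 105.5] F(box) [ 0.6  1.6 -0.2] grip 0.007077102093645974
yaw needed -0.0002
delta [-0.0014 -0.     -0.0005]
```

Emit:
apply_moves(
  commands=[
    {"delta_pos": [-0.0005, 0, 0], "yaw": 0},
    {"delta_pos": [-0.001, 0, 0], "yaw": 0},
    {"delta_pos": [-0.001, 0, 0], "yaw": 0},
  ],
)

```text
clock: 21.05
tool_pos: [0.49, -0.1405, 0.2835]
orientation: [[0.039, 0.999, -0.0], [0.999, -0.039, -0.0], [-0.0, -0.0, -1.0]]
wrist_force: [0.1, 0.8, 0.5]
grip_width: 0.006
finger_force: 0.6
```

Emit:
apply_moves(
  commands=[
    {"delta_pos": [-0.0005, 0, 0], "yaw": 0},
    {"delta_pos": [-0.001, 0, 0], "yaw": 0},
    {"delta_pos": [-0.001, 0, 0], "yaw": 0},
  ],
)

```text
clock: 21.35
tool_pos: [0.49, -0.1411, 0.2835]
orientation: [[0.038, 0.999, -0.0], [0.999, -0.038, 0.0], [0.0, -0.0, -1.0]]
wrist_force: [-1.1, 2.8, -0.6]
grip_width: 0.004
finger_force: 1.6
```

Emit:
apply_moves(
  commands=[
    {"delta_pos": [-0.0004, 0, 0], "yaw": 0},
    {"delta_pos": [-0.0008, 0, 0], "yaw": 0},
    {"delta_pos": [-0.0008, 0, 0], "yaw": 0},
  ],
)

```text
clock: 21.65
tool_pos: [0.49, -0.1413, 0.2835]
orientation: [[0.038, 0.999, -0.0], [0.999, -0.038, 0.001], [0.001, -0.0, -1.0]]
wrist_force: [0.7, 6.1, 0.1]
grip_width: 0.003
finger_force: 3.0
```

Emit:
apply_moves(
  commands=[
    {"delta_pos": [-0.0003, 0, 0], "yaw": 0},
    {"delta_pos": [-0.0003, 0, 0], "yaw": 0},
    {"delta_pos": [-0.0003, 0, 0], "yaw": 0},
  ],
)

```text
clock: 21.95
tool_pos: [0.49, -0.1414, 0.2835]
orientation: [[0.037, 0.999, -0.0], [0.999, -0.037, 0.001], [0.001, -0.0, -1.0]]
wrist_force: [-0.0, 6.9, 0.8]
grip_width: 0.005
finger_force: 3.4
```

```bash
python3 mv.py -71 -56 106
```

```text
clock 21.95 tip in box mm [-71.  -56.2 105.5] F(box) [-0.3  6.9  0.8] grip 0.005189737821380415
yaw needed 0.0011
delta [ 0.0005 -0.0001 -0.0005]
```

The slide stalled on its stop at about 7 N, with the tip at y = −56.2 (expected −55.5). Next I'll go above the bar with the fingers half open.

Emit:
apply_moves(
  commands=[
    {"delta_pos": [0.004, 0, 0], "yaw": 0},
    {"delta_pos": [0.008, 0, -0.01], "yaw": 0},
    {"delta_pos": [0.008, 0, -0.04], "yaw": 0},
    {"delta_pos": [0.02, 0.01, -0.07], "yaw": 0},
    {"delta_pos": [0.04, 0.035, -0.07], "yaw": 0},
    {"delta_pos": [0.056, 0.053, -0.07], "yaw": 0},
    {"delta_pos": [0.056, 0.053, -0.07], "yaw": 0},
    {"delta_pos": [0.056, 0.053, -0.07], "yaw": 0},
    {"delta_pos": [0.056, 0.053, -0.07], "yaw": 0},
  ],
  gripper=0.3,
)

```text
clock: 22.85
tool_pos: [0.5445, -0.0894, 0.3536]
orientation: [[0.04, 0.999, -0.001], [0.999, -0.04, -0.001], [-0.001, -0.001, -1.0]]
wrist_force: [0.3, -1.0, -0.7]
grip_width: 0.648
finger_force: 0.0
```

```bash
python3 mv.py -18 0 127
python3 - <<'E'
from h import *
from station import ctrl
b=np.load('b.npy');s=ctrl.read_camera('side')
print(proj(s,world(b,[[-.018,0,.142],[-.018,0,.175]])))
cv2.imwrite('pics/h.png',cv2.resize(s['img'][180:290,240:390],None,fx=4,fy=4,interpolation=cv2.INTER_CUBIC))
E
```

```text
clock 22.85 tip in box mm [-18.6  -2.6 175.6] F(box) [ 0.3 -1.  -0.7] grip 0.6480443686328271
yaw needed -0.001
delta [0.0025 0.0005 0.0486]
[[311.24929117 237.51610283]
 [311.20790209 225.82393578]]
```

View pics/h.png

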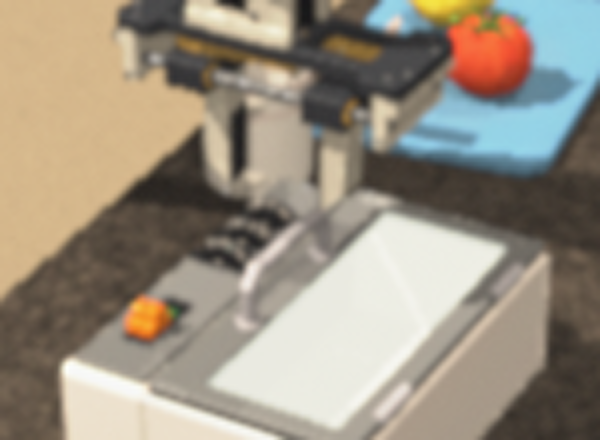

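The crop shows the orange slide moved right, with a green spot uncovered at (180,308). The fingers at (222,190) and (338,200) straddle the bar at (285,235). I'll descend and grip.

Emit:
apply_moves(
  commands=[
    {"delta_pos": [0.002, 0, 0.012], "yaw": 0},
    {"delta_pos": [0.002, 0, 0.024], "yaw": 0},
    {"delta_pos": [0.002, 0, 0.036], "yaw": 0},
    {"delta_pos": [0.002, 0, 0.045], "yaw": 0},
    {"delta_pos": [0.002, 0, 0.049], "yaw": 0},
    {"delta_pos": [0.002, 0, 0.049], "yaw": 0},
    {"delta_pos": [0.002, 0, 0.049], "yaw": 0},
  ],
)

```text
clock: 23.6
tool_pos: [0.5454, -0.0865, 0.3047]
orientation: [[0.038, 0.999, 0.0], [0.999, -0.038, 0.0], [0.0, 0.0, -1.0]]
wrist_force: [-0.3, -0.2, 0.2]
grip_width: 0.648
finger_force: 0.0
```

Emit:
apply_moves(
  commands=[
    {"delta_pos": [0, 0, 0], "yaw": 0},
    {"delta_pos": [0, 0, 0], "yaw": 0},
    {"delta_pos": [0, 0, 0], "yaw": 0},
    {"delta_pos": [0, 0, 0], "yaw": 0},
    {"delta_pos": [0, 0, 0], "yaw": 0},
    {"delta_pos": [0, 0, 0], "yaw": 0},
    {"delta_pos": [0, 0, 0], "yaw": 0},
    {"delta_pos": [0, 0, 0], "yaw": 0},
  ],
  gripper=-1,
)

```text
clock: 24.4
tool_pos: [0.5459, -0.0866, 0.3047]
orientation: [[0.039, 0.999, 0.002], [0.999, -0.039, 0.0], [0.0, 0.002, -1.0]]
wrist_force: [3.7, -0.3, -2.2]
grip_width: 0.1
finger_force: 30.0
```

```bash
python3 mv.py -18 0 127; python3 -c "
import numpy as np
for d in (0,5,10,15,20,25,30,35,40,45,50,55,60,65,70,75,80):
    t=np.radians(d);print(d,np.round([-113*np.cos(t)+36*np.sin(t)+113,113*np.sin(t)+36*np.cos(t)-36],1))"
```

```text
clock 24.4 tip in box mm [-16.8   0.4 126.7] F(box) [ 3.7 -0.2 -2.2] grip 0.10000877695813591
yaw needed -0.0
delta [-0.0004 -0.0008 -0.0003]
0 [0. 0.]
5 [3.6 9.7]
10 [ 8.  19.1]
15 [13.2 28. ]
20 [19.1 36.5]
25 [25.8 44.4]
30 [33.1 51.7]
35 [41.1 58.3]
40 [49.6 64.2]
45 [58.6 69.4]
50 [67.9 73.7]
55 [77.7 77.2]
60 [87.7 79.9]
65 [97.9 81.6]
70 [108.2  82.5]
75 [118.5  82.5]
80 [128.8  81.5]
```

Emit:
apply_moves(
  commands=[
    {"delta_pos": [0, 0.0017, -0.005], "yaw": 0},
    {"delta_pos": [0, 0.0036, -0.0097], "yaw": 0},
    {"delta_pos": [0, 0.0057, -0.0145], "yaw": 0},
    {"delta_pos": [0, 0.008, -0.0191], "yaw": 0},
    {"delta_pos": [0, 0.0105, -0.0236], "yaw": 0},
    {"delta_pos": [0, 0.0132, -0.028], "yaw": 0},
    {"delta_pos": [0, 0.0161, -0.0323], "yaw": 0},
    {"delta_pos": [0, 0.0191, -0.0365], "yaw": 0},
    {"delta_pos": [0, 0.0191, -0.0365], "yaw": 0},
  ],
)

```text
clock: 25.3
tool_pos: [0.5645, -0.0873, 0.3415]
orientation: [[0.039, 0.999, 0.0], [0.999, -0.039, -0.0], [-0.0, 0.0, -1.0]]
wrist_force: [1.9, -1.0, -2.5]
grip_width: 0.096
finger_force: 30.0
```

```bash
python3 mv.py
```

```text
clock 25.3 tip in box mm [  1.5   0.4 163.5] F(box) [ 1.9 -0.9 -2.5] grip 0.09611038614820928
yaw needed -0.0001
```

Emit:
apply_moves(
  commands=[
    {"delta_pos": [0, 0.0033, -0.004], "yaw": 0},
    {"delta_pos": [0, 0.0067, -0.0079], "yaw": 0},
    {"delta_pos": [0, 0.014, -0.0152], "yaw": 0},
    {"delta_pos": [0, 0.022, -0.0218], "yaw": 0},
    {"delta_pos": [0, 0.0305, -0.0277], "yaw": 0},
    {"delta_pos": [0, 0.0395, -0.0329], "yaw": 0},
    {"delta_pos": [0, 0.044, -0.0351], "yaw": 0},
    {"delta_pos": [0, 0.0488, -0.0372], "yaw": 0},
    {"delta_pos": [0, 0.0488, -0.0372], "yaw": 0},
  ],
)

```text
clock: 26.2
tool_pos: [0.6135, -0.0891, 0.3807]
orientation: [[0.039, 0.999, 0.001], [0.999, -0.039, -0.001], [-0.001, 0.001, -1.0]]
wrist_force: [-7.8, -1.6, 10.3]
grip_width: 0.095
finger_force: 30.0
```

```bash
python3 mv.py
```

```text
clock 26.2 tip in box mm [ 50.6   0.3 202.7] F(box) [-7.8 -1.9 10.3] grip 0.09525754213632895
yaw needed -0.0002
```

Emit:
apply_moves(
  commands=[
    {"delta_pos": [0, 0, -0.002], "yaw": 0},
    {"delta_pos": [0, 0.0045, -0.004], "yaw": 0},
    {"delta_pos": [0, 0.009, -0.0057], "yaw": 0},
    {"delta_pos": [0, 0.014, -0.0072], "yaw": 0},
    {"delta_pos": [0, 0.019, -0.0085], "yaw": 0},
    {"delta_pos": [0, 0.024, -0.0095], "yaw": 0},
    {"delta_pos": [0, 0.0295, -0.0102], "yaw": 0},
    {"delta_pos": [0, 0.0295, -0.0102], "yaw": 0},
  ],
)

```text
clock: 27.0
tool_pos: [0.6438, -0.0905, 0.39]
orientation: [[0.039, 0.999, 0.003], [0.999, -0.039, -0.0], [-0.0, 0.003, -1.0]]
wrist_force: [-2.6, -1.5, 5.0]
grip_width: 0.1
finger_force: 30.0
```

```bash
python3 mv.py
```

```text
clock 27.0 tip in box mm [8.13e+01 2.00e-01 2.12e+02] F(box) [-2.6 -1.6  5. ] grip 0.09955455357673955
yaw needed -0.0004
```

Forces are fine and the lid is at about 65°. Continuing to about 77°.

Emit:
apply_moves(
  commands=[
    {"delta_pos": [0, 0.005, -0.001], "yaw": 0},
    {"delta_pos": [0, 0.01, -0.0014], "yaw": 0},
    {"delta_pos": [0, 0.015, -0.0016], "yaw": 0},
    {"delta_pos": [0, 0.02, -0.0015], "yaw": 0},
    {"delta_pos": [0, 0.025, -0.001], "yaw": 0},
    {"delta_pos": [0, 0.025, -0.001], "yaw": 0},
  ],
)

```text
clock: 27.6
tool_pos: [0.6688, -0.0916, 0.3906]
orientation: [[0.039, 0.999, 0.003], [0.999, -0.039, -0.0], [-0.0, 0.003, -1.0]]
wrist_force: [-0.3, -2.3, 3.6]
grip_width: 0.096
finger_force: 30.0
```

```bash
python3 mv.py;  python3 - <<'E'
from h import *
from station import ctrl
s=ctrl.read_camera('side')
cv2.imwrite('pics/l.png',cv2.resize(s['img'][130:290,220:400],None,fx=3.3,fy=3.3,interpolation=cv2.INTER_CUBIC))
E
```

```text
clock 27.6 tip in box mm [1.064e+02 1.000e-01 2.126e+02] F(box) [-0.2 -2.3  3.6] grip 0.09626235952912643
yaw needed -0.0005
```

View pics/l.png

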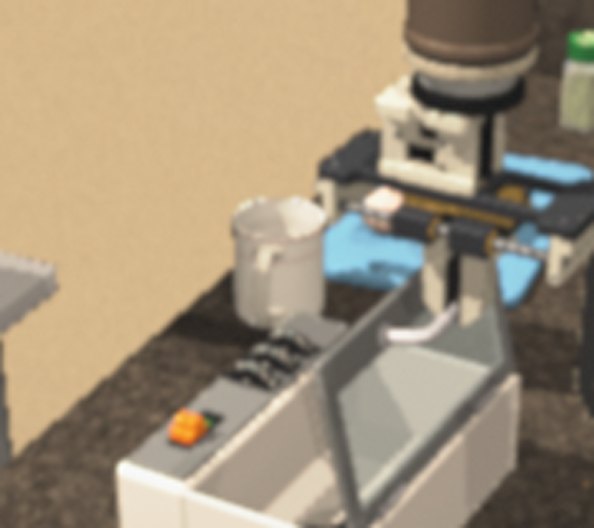

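The lid stands at about 77° with the bar held at (430,330). I'll open the fingers slightly and withdraw upward.

Emit:
apply_moves(
  commands=[
    {"delta_pos": [0, 0, 0], "yaw": 0},
    {"delta_pos": [0, 0, 0], "yaw": 0},
    {"delta_pos": [0, 0, 0], "yaw": 0},
    {"delta_pos": [0, 0, 0], "yaw": 0},
  ],
  gripper=-0.6,
)

```text
clock: 28.05
tool_pos: [0.6675, -0.0911, 0.3893]
orientation: [[0.038, 0.999, -0.0], [0.999, -0.038, 0.0], [0.0, -0.0, -1.0]]
wrist_force: [0.4, 0.1, -0.2]
grip_width: 0.201
finger_force: 0.0
```

Emit:
apply_moves(
  commands=[
    {"delta_pos": [0, 0, -0.005], "yaw": 0},
    {"delta_pos": [0, 0, -0.01], "yaw": 0},
    {"delta_pos": [0, 0, -0.02], "yaw": 0},
    {"delta_pos": [0, 0, -0.04], "yaw": 0},
    {"delta_pos": [0, 0, -0.07], "yaw": 0},
    {"delta_pos": [0, 0, -0.1], "yaw": 0},
    {"delta_pos": [0, 0, -0.13], "yaw": 0},
    {"delta_pos": [0, 0, -0.13], "yaw": 0},
    {"delta_pos": [0, 0, -0.13], "yaw": 0},
  ],
)

```text
clock: 28.95
tool_pos: [0.6674, -0.0911, 0.5207]
orientation: [[0.038, 0.999, 0.002], [0.999, -0.038, -0.0], [-0.0, 0.002, -1.0]]
wrist_force: [0.3, -0.1, -0.3]
grip_width: 0.198
finger_force: 0.0
```

```bash
python3 mv.py;  python3 - <<'E'
from h import *
from station import ctrl
s=ctrl.read_camera('side')
cv2.imwrite('pics/f.png',cv2.resize(s['img'][100:300,190:420],None,fx=2.8,fy=2.8,interpolation=cv2.INTER_CUBIC))
E
```

```text
clock 28.95 tip in box mm [104.8   0.7 342.7] F(box) [ 0.3 -0.1 -0.3] grip 0.1981245997638681
yaw needed 0.0001
```

View pics/f.png

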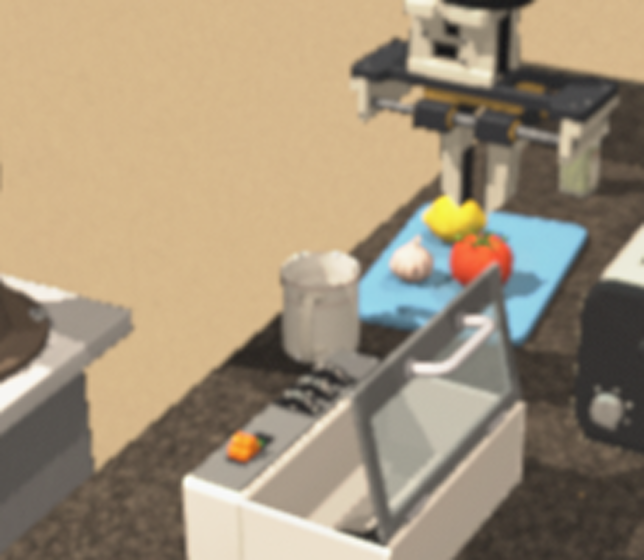

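The lid stands open at about 77° with the bar at (455,345), the slide is open at (240,447), and the gripper is clear. I'm handing it in.

```bash
python3 -c "
from station import ctrl
print(ctrl.job_done())"
```

```text
the job is handed in; nothing more can be done
None
```

The sharps box is unlocked and handed in at about 29 s: wheels at 4-7-2 by camera fit (the slide moving freely confirmed it), slide fully right, and the lid left standing at about 77° with the gripper clear.

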